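# Roll the bar blank into the V-cradle

## Task

Roll the aluminium bar across the mat and up a ramp of the orange V-cradle by gently pushing its side with the fingers, until it drops into the groove and rests there lengthwise, with neither end sticking out past the cradle. It may also be slid lengthwise by pushing its end. Never grip, lift or carry the bar, and leave the two steel housings, the solder reel and the screwdriver where they are.

Things in the scene. Friction and masses are not known exactly. Their poses are not given: they have to be found in the camera images.
- bar_center (a point): centre of the loose aluminium bar: a round bar 40 mm in diameter and 110 mm long (0.3 to 0.45 kg), polished and slippery, lying on its side, free to roll; once let go it rolls on 1 to 3 cm and stops. The point is on the bar's axis, half-way along, 20 mm above the mat at the start. The x axis runs along the bar; y and z turn with the bar as it rolls.
- cradle: orange V-cradle fixed to the bench, left or right of the bar; 150 mm long (its x, along the groove), 176 mm across (its y). Origin at the centre of its underside, height 0; z up. From the groove at y = 0 outwards, alike on both sides: a crest 18 mm high at y = 16 to 18 mm, then a straight ramp down to the bench at y = 88 mm. No end walls; the bar may come from either side.
- groove (a point): point of the cradle 30 mm above the bench, over the middle of its 90-degree V-groove (32 mm wide at the top, bottom 2 mm above the bench, as long as the cradle), where the bar's centre lies once it is seated (touching both flanks). Axes as the cradle's: x along the groove. On the crest the bar's centre would be 38 mm high.
- housing_a_mid (a point): bystander: steel earphone housing, upright disc 46 mm in diameter and 24 mm high with a black top and red dots; point at its centre, half-way up
- housing_b_mid (a point): bystander: second steel earphone housing, the same as the first; point at its centre, half-way up
- reel_mid (a point): bystander: solder reel standing upright, green flanges 62 mm in diameter, 55 mm high; point at its centre, half-way up
- driver_grip (a point): bystander: screwdriver with an orange handle, about 160 mm long, lying on a pale card between the robot and the work; point at the middle of its handle; x runs along it towards the tip
Mind the look-alikes: they are no part of the job. Leave any green or purple look-alike of the part that bears bar_center alone.

How it is judged:
On the way:
1. the bar rolls (turns about its axis, not held still) up a ramp of the cradle, resting on it ((y of bar_center in the frame of cradle between 0.024 and 0.088 m or y of bar_center in the frame of cradle between -0.088 and -0.024 m) and contact force between bar and cradle above 0.3 N and angular speed of bar above 0.15 rad/s), for 0.1 s.
At the end, for the whole second after the job is handed in: The bar lies at rest in the groove: its centre within 4 mm of the groove's middle line, within 25 mm of the cradle's middle along the groove, 27 to 33 mm above the bench, its axis within 0.05 rad of the groove; every bystander within 15 mm of where it stood (x of bar_center in the frame of cradle between -0.025 and 0.025 m and y of bar_center in the frame of cradle between -0.004 and 0.004 m and z of bar_center in the frame of cradle between 0.027 and 0.033 m and angle between the x axis of bar_center and the x axis of cradle, either way round below 0.05 rad and linear speed of bar below 0.01 m/s and angular speed of bar below 0.1 rad/s and contact force between bar and cradle above 1 N and distance of each of housing_a_mid, housing_b_mid, reel_mid, driver_grip from where it was at the start of the episode below 0.015 m); the robot touches nothing.
It fails at once if the bar is lifted off the mat (centre more than 30 mm high away from the cradle) ((y of bar_center in the frame of cradle above 0.098 m or y of bar_center in the frame of cradle below -0.098 m or x of bar_center in the frame of cradle above 0.135 m or x of bar_center in the frame of cradle below -0.135 m) and height (world z) of bar_center above 0.03 m).
It fails at once if the bar is lifted over the cradle (centre more than 48 mm high) (height (world z) of bar_center above 0.048 m).
It fails at once if the bar is gripped or pushed hard (more than 25 N from the fingers) (contact force between bar and the fingers above 25 N).
It fails at once if a housing, the reel or the screwdriver is moved more than 15 mm (distance of any of housing_a_mid, housing_b_mid, reel_mid, driver_grip from where it was at the start of the episode above 0.015 m).
It also fails if it takes over 64 s, if anything falls off the work surface, if the arm or the gripper's body presses on something with over 40 N, if the wrist force passes 120 N, or if a joint passes its speed limit or range.

## Robot

A 6-joint arm with a two-finger parallel gripper is mounted at the origin on the work surface. World frame = base frame: x ahead of the robot, y to its left, z up, the work surface at z = 0. Lengths are in m, angles in rad, forces in N, time in s.
With the tool pointing down it reaches from about 0.425 to 0.95 m from the base axis. Payload 3.5 kg.
Tool frame: the origin (TCP) lies between the finger pads; the fingertips stand 17 mm ahead of it and the grasp point (between the pads) lies 2 mm behind it; z points along the fingers, y is the direction in which the jaws open and shut (so a half turn about z gives the same grasp; the last joint's range is limited). The gripper opens to 85 mm and grips with 20 to 120 N. Pads are 22 mm wide; open, the fingers measure 114 mm over their backs; the gripper's body (76 mm by 85 mm) begins 54 mm behind the grasp point. The pads swing forward as they close: fully open they stand 13 mm farther back than shut.
Start: joints at [1.089, 0.286, 1.577, -0, 1.279, -0.15], TCP at [0.22, 0.638, 0.248] pointing down, gripper open.
Joint ranges: [-2.77, 2.77], [-0.9, 2.22], [0.21, 2.48], [-1.53, 4.67], [0.24, 2.81], [-2.84, 2.84]. Speed limits (rad/s): [2.79, 2.79, 3.14, 3.14, 3.14, 3.14].

## Interface

Orientations are given as a rotation vector (axis times angle).
In Python, from rig import telemetry, imaging, r gives the robot as it stands.
- The arm moves only by the tool carry_out, never from a script. Its argument "commands" is a list that holds one entry, the list of rows, each a list of 7 numbers: the turn, a rotation vector about the world's x, y, z in degrees, then the shift along the world's x, y, z in m, then the closure, from -1 (fully open) to 1 (shut). In form: [[[rx, ry, rz, dx, dy, dz, hand], ...]]. A call has 1 to 10 rows; each row is the pose to reach, as a shift and turn from the pose commanded when the call began; what a row does not reach only later rows make up. A row lasts 1/8 s, in which the tool goes at most 62.5 mm and 10.7 degrees, less where a joint would pass 70% of its speed; a pose out of reach is approached as far as the arm can. A call with a gripper value outside its range is refused whole. The fingers move at their own pace and stop on an object; "force" is the grip in N (left out, the last holds). Time passes only in rows, so rows that repeat a pose let the fingers close. It gives the time, the measured TCP pose, the force and the opening at its end, in the units of the state.
- telemetry.state(): the state, without advancing time (a new reading comes with each control period).
- imaging.read_camera(name): name is "scene" or "top" or "wrist"; returns a dict with "image" (400x640x3 uint8, blue, green, red), "intrinsics" (3x3 intrinsics, pixels), "distortion" ([k1, k2, p1, p2, k3] as OpenCV has them; the pictures are not rectified), "extrinsics" (4x4, takes a point from world to camera coordinates); the wrist camera has in their place "mount" (4x4, takes a point from camera to tool coordinates, whose origin is the TCP and whose axes are the flange's). Camera axes: x right, y down, z forward; pixel columns grow to the right and rows downward; lengths in m; the calibration is good to about 2 mm. A picture is of the moment at which its call begins: read the wrist's pose just before it. There is no depth.
- r.hand_in(): hands the job in, once; it reports no verdict.
The state is a dict: "t": time; "qpos": joint angles; "qvel": joint speeds; "tau": joint torques, N m; "position": TCP position; "orientation": TCP orientation; "contact_force": force on the tool from outside, world axes, zero at the start; "moment": the same for the moment, N m; "finger_gap": finger opening in m.
Only numpy, scipy, OpenCV 4.12 (cv2) and the standard library are available. Lean on these libraries where they do the work, as an engineer would, in place of code of your own. Each camera call takes 0.05 s, during which the arm holds its last target. There are 200 camera calls.

## Working session

There is one attempt and no reset: what is moved stays moved. The work goes in short steps, Python scripts to look and compute and a tool call to move; the robot and the scene stay as the last step left them, time stands still between calls to the robot, and variables do not carry over. Pictures are saved under pics/ and viewed, about 8 in all and at most 12, crops included, and the job is handed in when it is done.

Besides the shell and the picture viewer there is one more tool, called after "Call:" as name(argument=value, ...) on one line, values as JSON. carry_out: Moves the arm, as the interface text tells. Its arguments: {"type":"object","properties":{"commands":{"type":"array","items":{"type":"array","items":{"type":"array","items":{"type":"number"}}}},"force":{"type":"number"}},"required":["commands"]}

```bash
mkdir -p pics
cat > h.py <<'E'
import numpy as np, cv2
from rig import telemetry, imaging, r
def shot(n,f):
    d=imaging.read_camera(n); cv2.imwrite(f'pics/{f}.png',d['image'])
    np.savez(f'pics/{f}.npz',**{k:np.array(v) for k,v in d.items()}); return d
def ray(d,uv,z):
    p=cv2.undistortPoints(np.array(uv,float).reshape(-1,1,2),np.array(d['intrinsics']),np.array(d['distortion'])).reshape(-1,2)
    T=np.array(d['extrinsics']);R=T[:3,:3];c=-R.T@T[:3,3]
    D=np.c_[p,np.ones(len(p))]@R
    z=np.broadcast_to(z,len(p))
    return c+D*((z-c[2])/D[:,2])[:,None]
def proj(d,X):
    T=np.array(d['extrinsics'])
    return cv2.projectPoints(np.array(X,float),cv2.Rodrigues(T[:3,:3])[0],T[:3,3],np.array(d['intrinsics']),np.array(d['distortion']))[0].reshape(-1,2)
E
python3 - <<'E'
from h import *
print(telemetry.state())
for n in('top','scene'):
    d=shot(n,n+'0'); T=d['extrinsics'];T=np.array(T);print(-T[:3,:3].T@T[:3,3])
E
```

```text
{'t': 0.0, 'qpos': array([ 1.08899082e+00,  2.87203207e-01,  1.57816180e+00,  1.02974162e-05,
        1.27862837e+00, -1.49985455e-01]), 'qvel': array([-0.00155991,  0.00150025, -0.0006898 , -0.00170999,  0.00062195,
       -0.00014458]), 'tau': array([-1.79548508e-03, -4.05982232e+01, -2.92621726e+01, -2.65423305e-04,
        5.94316400e-03, -2.35187283e-07]), 'position': array([0.21956229, 0.63763999, 0.24693034]), 'orientation': array([-0.51871335, -3.09770618,  0.00357879]), 'contact_force': array([-0.20764757,  0.14657365, -1.13443851]), 'moment': array([ 0.03207287,  0.03748125, -0.04007282]), 'finger_gap': 0.08558373046635463}
[ 0.50115465 -0.09520113  0.81506084]
[1.15633422 0.15341534 1.00051866]
```

View pics/top0.png

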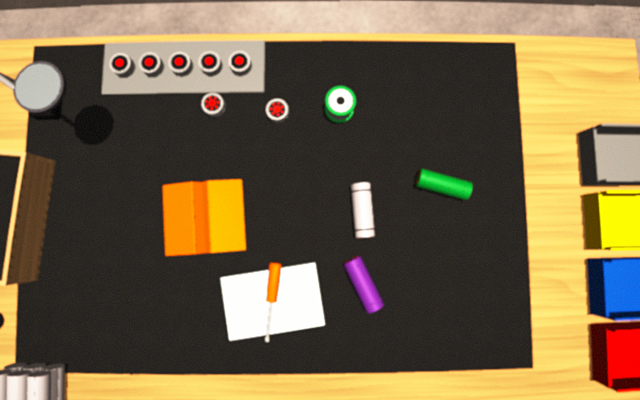

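View pics/scene0.png

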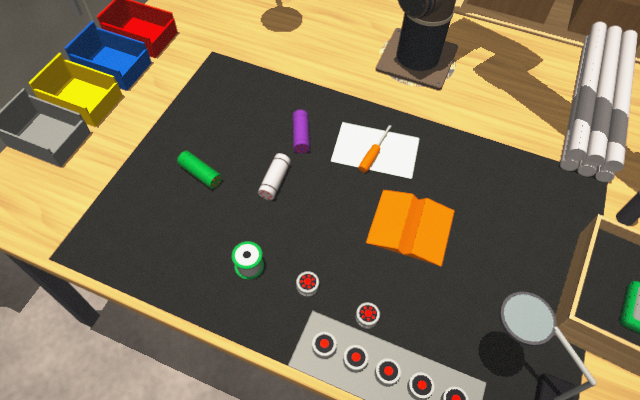

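The top view (up = +x, left = +y) shows the white bar at (362,210) and the cradle at (204,217). The screwdriver is below, the purple look-alike is at (364,285), and the path between bar and cradle is clear. Next I'll measure them.

Run:
```python
from h import *
from scipy.optimize import minimize
d=np.load('pics/top0.npz'); im=d['image']; hsv=cv2.cvtColor(im,cv2.COLOR_BGR2HSV)
def big(m,box):
    z=np.zeros(m.shape,np.uint8);x0,y0,x1,y1=box;z[y0:y1,x0:x1]=m[y0:y1,x0:x1]
    c=max(cv2.findContours(z,0,1)[0],key=cv2.contourArea);return cv2.convexHull(c)
def show(n,c,z):
    w=ray(d,c,z); r_=cv2.minAreaRect((w[:,:2]*1000).astype(np.float32)); print(n,r_,'\n',cv2.boxPoints(r_).round(1).tolist())
cr=big((hsv[...,1]>150)&(hsv[...,2]>120),(140,160,260,262))
c4=cv2.approxPolyDP(cr,6,True).reshape(-1,2);print('px',c4.tolist(),(ray(d,c4,0)*1000).round(1).tolist())
show('cradle',cr.reshape(-1,2),0.0)
b=big(hsv[...,2]>90,(335,165,390,245)); print(cv2.minAreaRect(b))
show('bar',b.reshape(-1,2),0.02)
for n,uv,z in (('A',(277,108),.024),('B',(212,103),.024),('reel',(340,101),.055),('grip',(274,283),.012),('purp ends',(352,262),.02),('p2',(374,308),.02),('g1',(420,178),.02)): print(n,ray(d,[uv],z).round(3))
big_=cv2.resize(im[160:320,150:400],None,fx=3.2,fy=3.2,interpolation=2);cv2.imwrite('pics/c.png',big_)
```

```text
px [[241, 179], [246, 249], [166, 256], [162, 185]] [[618.7, 67.3, 0.0], [469.6, 55.4, 0.0], [455.9, 225.1, 0.0], [607.3, 237.8, 0.0]]
cradle ((538.9096069335938, 146.99453735351562), (157.74208068847656, 175.37155151367188), 3.8794212341308594) 
 [[454.29998779296875, 229.10000610351562], [466.20001220703125, 54.20000076293945], [623.5, 64.80000305175781], [611.7000122070312, 239.8000030517578]]
((362.6721496582031, 209.39346313476562), (56.494300842285156, 19.917863845825195), 84.80557250976562)
bar ((550.4188232421875, -190.30690002441406), (117.80496215820312, 41.550655364990234), 4.139099597930908) 
 [[490.20001220703125, -173.8000030517578], [493.20001220703125, -215.3000030517578], [610.7000122070312, -206.8000030517578], [607.7000122070312, -165.3000030517578]]
A [[ 0.767 -0.012  0.024]]
B [[0.779 0.127 0.024]]
reel [[ 0.771 -0.144  0.055]]
grip [[ 0.4   -0.005  0.012]]
purp ends [[ 0.442 -0.166  0.02 ]]
p2 [[ 0.348 -0.21   0.02 ]]
g1 [[ 0.615 -0.313  0.02 ]]
```

View pics/c.png

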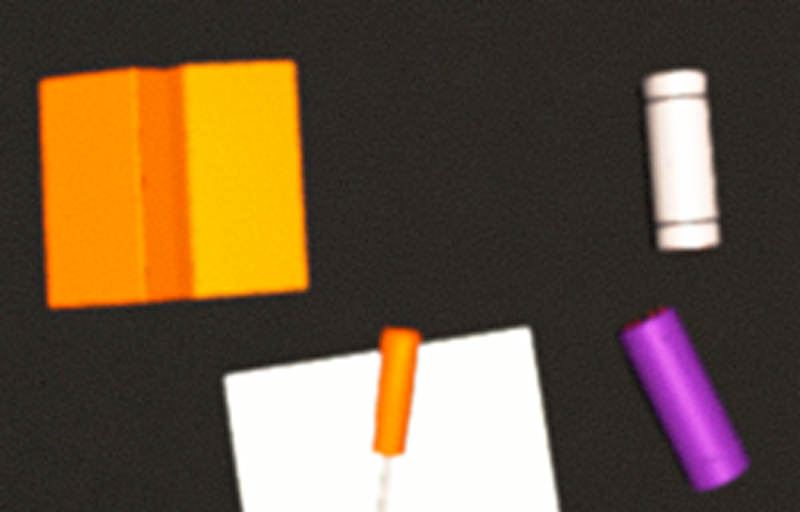

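The corner fit puts the cradle centre at (0.538, 0.147), yaw 4.6°. The bar is at (0.549, -0.190), yaw about 4.2°, which puts it at x ≈ -16 mm in the cradle frame. I'll push in +y with both fingers spread along the bar's axis, and first move round behind it.

Call:
carry_out(commands=[[[0,0,-7,0.04,-0.04,0,-0.4],[0,0,-14,0.08,-0.08,0,-0.4],[0,0,-21,0.12,-0.12,0,-0.4],[0,0,-28,0.16,-0.16,0,-0.4],[0,0,-35,0.2,-0.2,-0.01,-0.4],[0,0,-42,0.24,-0.24,-0.02,-0.4],[0,0,-49,0.28,-0.28,-0.03,-0.4],[0,0,-56,0.32,-0.32,-0.04,-0.4],[0,0,-63,0.36,-0.36,-0.05,-0.4],[0,0,-66.4,0.38,-0.39,-0.05,-0.4]]])

```text
t: 1.35
position: [0.6006, 0.2458, 0.1963]
orientation: [-2.134, -2.303, 0.004]
contact_force: [0.1, 0.5, -0.0]
finger_gap: 0.0598
```

Call:
carry_out(commands=[[[0,0,0,-0.005,-0.05,0,-0.4],[0,0,0,-0.01,-0.1,0,-0.4],[0,0,0,-0.015,-0.15,0,-0.4],[0,0,0,-0.02,-0.2,0,-0.4],[0,0,0,-0.025,-0.25,0,-0.4],[0,0,0,-0.03,-0.3,0,-0.4],[0,0,0,-0.035,-0.35,0,-0.4],[0,0,0,-0.04,-0.4,0,-0.4],[0,0,0,-0.045,-0.45,0,-0.4],[0,0,0,-0.047,-0.5,0,-0.4]]])

```text
t: 2.6
position: [0.5521, -0.2532, 0.1978]
orientation: [-2.13, -2.308, 0.0]
contact_force: [0.5, 0.1, 0.4]
finger_gap: 0.0594
```

Run:
```python
from h import *
from scipy.spatial.transform import Rotation as R
s=telemetry.state();print(s['t'],s['position'],s['finger_gap'],s['contact_force']);print(R.from_rotvec(s['orientation']).as_matrix().round(3),s['qpos'].round(2))
```

```text
2.6 [ 0.55214701 -0.25320337  0.19782342] 0.059378257301465724 [0.53011529 0.07687019 0.42020531]
[[-0.08   0.997 -0.001]
 [ 0.997  0.08   0.001]
 [ 0.001 -0.001 -1.   ]] [-0.6   0.19  1.79  0.    1.16 -0.68]
```

Call:
carry_out(commands=[[[0,0,-2.5,0,0,-0.04,-0.4],[0,0,-2.5,0,0,-0.08,-0.4],[0,0,-2.5,0,0,-0.12,-0.4],[0,0,-2.5,0,0,-0.15,-0.4],[0,0,-2.5,0,0,-0.165,-0.4],[0,0,-2.5,0,0,-0.176,-0.4],[0,0,-2.5,0,0,-0.176,-0.4]]])

```text
t: 3.48
position: [0.5529, -0.2518, 0.0222]
orientation: [-2.18, -2.261, 0.0]
contact_force: [0.4, -0.4, -0.3]
finger_gap: 0.0595
```

Run:
```python
from h import *
a=shot('scene','s1')['image'];b=shot('wrist','w1')['image']
cv2.imwrite('pics/v1.png',np.hstack([cv2.resize(a[80:280,140:340],(400,400)),cv2.resize(b,(400,250)).repeat(1,0) if 0 else cv2.copyMakeBorder(cv2.resize(b,(400,250)),0,150,0,0,0)]))
```

```text
(no output)
```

View pics/v1.png

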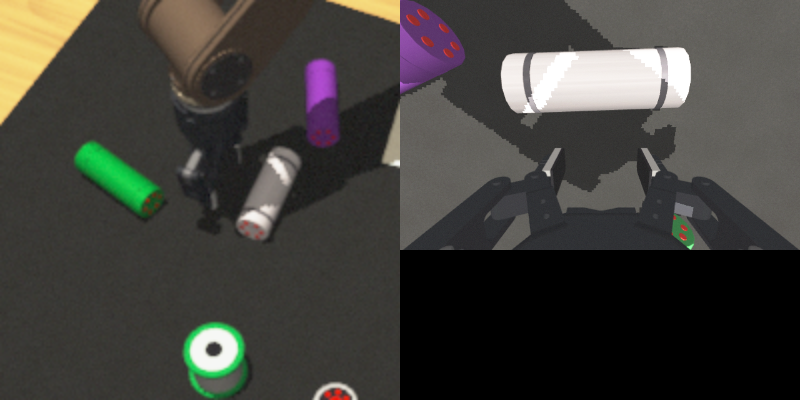

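The wrist view shows the bar squarely ahead of both fingers, centred between them. I'll push gently.

Call:
carry_out(commands=[[[0,0,0,0,0.01,0,-0.4],[0,0,0,0,0.018,0,-0.4],[0,0,0,-0.001,0.024,0,-0.4],[0,0,0,-0.001,0.029,0,-0.4],[0,0,0,-0.001,0.034,0,-0.4],[0,0,0,-0.001,0.039,0,-0.4],[0,0,0,-0.002,0.044,0,-0.4],[0,0,0,-0.002,0.049,0,-0.4],[0,0,0,-0.002,0.055,0,-0.4],[0,0,0,-0.002,0.061,0,-0.4]]])

```text
t: 4.82
position: [0.5508, -0.1904, 0.0223]
orientation: [-2.181, -2.261, -0.0]
contact_force: [-0.8, 0.3, 0.7]
finger_gap: 0.0596
```

Call:
carry_out(commands=[[[0,0,0,0,0.006,0,-0.4],[0,0,0,0,0.012,0,-0.4],[0,0,0,-0.001,0.018,0,-0.4],[0,0,0,-0.001,0.024,0,-0.4],[0,0,0,-0.001,0.03,0,-0.4],[0,0,0,-0.001,0.036,0,-0.4],[0,0,0,-0.002,0.042,0,-0.4],[0,0,0,-0.002,0.048,0,-0.4],[0,0,0,-0.002,0.054,0,-0.4],[0,0,0,-0.002,0.06,0,-0.4]]])

```text
t: 6.08
position: [0.5489, -0.1304, 0.0223]
orientation: [2.181, 2.262, -0.0]
contact_force: [-1.1, -0.2, 0.3]
finger_gap: 0.0597
```

```bash
cat >> h.py <<'E'
from scipy.spatial.transform import Rotation as R
def wrist(f):
    s=telemetry.state(); d=shot('wrist',f)
    P=np.eye(4);P[:3,:3]=R.from_rotvec(s['orientation']).as_matrix();P[:3,3]=s['position']
    d=dict(d); d['extrinsics']=np.linalg.inv(P@np.array(d['mount'])); return s,d
def cradle(p):
    a=np.radians(4.6);q=np.array(p)[...,:2]-[.538,.147]
    return np.stack([q@[np.cos(a),np.sin(a)],q@[-np.sin(a),np.cos(a)]],-1)
E
python3 - <<'E'
from h import *
s,d=wrist('w2');a=shot('scene','s2')['image']
print(s['position'],s['contact_force'])
cv2.imwrite('pics/v2.png',np.hstack([cv2.resize(a[80:280,160:360],(300,300)),cv2.resize(d['image'],(480,300))]))
E
```

```text
[ 0.54886265 -0.13044019  0.02234826] [-1.05039595 -0.19229005  0.30347024]
```

View pics/v2.png

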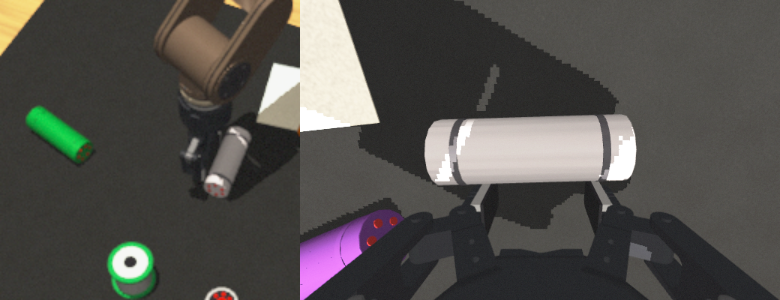

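The bar has rolled with the fingers and is still nearly square to them. I'll measure it in the wrist image.

```bash
cat >> h.py <<'E'
def bar(d,thr=125,z=.02,top=0,bot=400):
    im=d['image'];v=((im.min(2)>thr)).astype(np.uint8); v[:top]=0; v[bot:]=0
    v=cv2.morphologyEx(v,cv2.MORPH_CLOSE,np.ones((15,15)));v=cv2.morphologyEx(v,cv2.MORPH_OPEN,np.ones((25,25)))
    cs=[c for c in cv2.findContours(v,0,1)[0] if cv2.contourArea(c)>3000]
    for c in cs:
        rr=cv2.minAreaRect(c)
        if not 2<max(rr[1])/min(rr[1])<5: continue
        w=ray(d,c.reshape(-1,2),z); q=cv2.minAreaRect((w[:,:2]*1000).astype(np.float32))
        p=cv2.boxPoints(q);e=max(p[1]-p[0],p[2]-p[1],key=np.linalg.norm);e=e*np.sign(e[0])
        print('px',np.round(rr[0]),'ctr',np.round(q[0],1),'size',np.round(q[1],1),'yaw',np.degrees(np.arctan2(e[1],e[0])).round(2),'cradle',(cradle(np.array(q[0])/1000)*1000).round(1))
E
python3 - <<'E'
from h import *
s=telemetry.state()
for f,pos in (('w1',[.5529,-.2518,.0222]),('w2',s['position'])):
    d=dict(np.load(f'pics/{f}.npz'));P=np.eye(4);P[:3,:3]=R.from_rotvec(s['orientation']).as_matrix();P[:3,3]=pos
    d['extrinsics']=np.linalg.inv(P@d['mount']);
    for t in (100,125,150):bar(d,t)
    if f=='w2':
        a=np.array([[.02,-.02]]);print(ray(d,[[(475-300)/.75,207/.75],[(600-300)/.75,207/.75]],.02))
E
```

```text
px [313. 128.] ctr [ 546.6 -190.1] size [129.7  40.9] yaw 4.05 cradle [ -18.4 -336.7]
px [313. 128.] ctr [ 546.6 -190.1] size [129.7  40.3] yaw 4.29 cradle [ -18.5 -336.7]
px [314. 128.] ctr [ 546.6 -190.2] size [129.6  40.3] yaw 4.19 cradle [ -18.4 -336.8]
px [307. 199.] ctr [ 540.5 -100.4] size [130.6  42.4] yaw 3.86 cradle [ -17.4 -246.8]
px [307. 199.] ctr [ 540.4 -100.3] size [130.4  42. ] yaw 3.72 cradle [ -17.4 -246.7]
px [307. 200.] ctr [ 540.5 -100.5] size [130.2  41.2] yaw 3.59 cradle [ -17.4 -246.9]
[[ 0.50514189 -0.1405637   0.02      ]
 [ 0.58784289 -0.13738407  0.02      ]]
```

Still in contact, with the cradle-frame x offset at about -17 mm. Sliding the bar along the groove afterwards is the more stable way to correct that. I'll restore the yaw and keep rolling.

Call:
carry_out(commands=[[[0,0,0.7,0,0.006,0,-0.4],[0,0,1.4,-0.001,0.012,0,-0.4],[0,0,2,-0.001,0.018,0,-0.4],[0,0,2.5,-0.002,0.024,0,-0.4],[0,0,2.5,-0.002,0.03,0,-0.4],[0,0,2.5,-0.003,0.036,0,-0.4],[0,0,2.5,-0.003,0.042,0,-0.4],[0,0,2.5,-0.004,0.048,0,-0.4],[0,0,2.5,-0.004,0.054,0,-0.4],[0,0,2.5,-0.005,0.06,0,-0.4]]])

```text
t: 7.42
position: [0.5439, -0.0704, 0.0224]
orientation: [2.131, 2.309, 0.0]
contact_force: [-1.0, -0.1, -0.2]
finger_gap: 0.0597
```

Call:
carry_out(commands=[[[0,0,0,0,0.006,0,-0.4],[0,0,0,-0.001,0.012,0,-0.4],[0,0,0,-0.001,0.018,0,-0.4],[0,0,0,-0.002,0.024,0,-0.4],[0,0,0,-0.002,0.03,0,-0.4],[0,0,0,-0.003,0.036,0,-0.4],[0,0,0,-0.003,0.042,0,-0.4],[0,0,0,-0.004,0.048,0,-0.4],[0,0,0,-0.004,0.053,0,-0.4],[0,0,0,-0.005,0.056,0,-0.4]]])

```text
t: 8.68
position: [0.5388, -0.0145, 0.0223]
orientation: [-2.13, -2.309, 0.0]
contact_force: [0.3, 0.4, 0.8]
finger_gap: 0.0594
```

Run:
```python
from h import *
s,d=wrist('w3');print(s['t'],s['position'],cradle(s['position'])); bar(d,125)
cv2.imwrite('pics/v3.png',d['image'])
```

```text
8.675 [ 0.53880408 -0.01445801  0.02229359] [-0.01214727 -0.16100242]
```

View pics/v3.png

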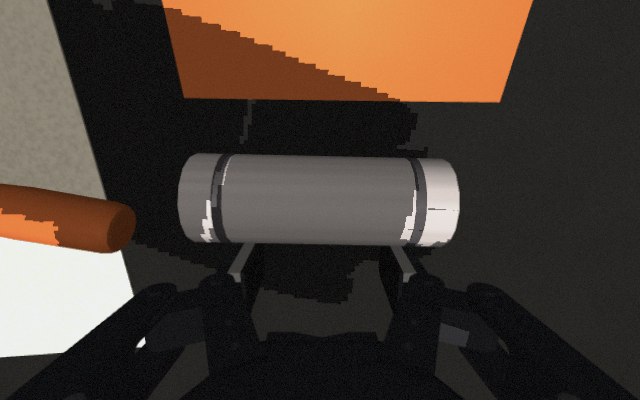

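The bar (px 178–460, rows 153–247) is parallel to the cradle's near edge (184–500, rows 98–102). Both fingers are right behind it.

Run:
```python
from h import *
s=telemetry.state();d=dict(np.load('pics/w3.npz'));P=np.eye(4);P[:3,:3]=R.from_rotvec(s['orientation']).as_matrix();P[:3,3]=s['position']
d['extrinsics']=np.linalg.inv(P@d['mount'])
w=ray(d,[[184,98],[500,102]],0);print(w,cradle(w))
w=ray(d,[[178,200],[460,203]],.02);print(w,cradle(w).mean(0))
w=ray(d,[[200,153],[430,158],[200,246],[430,249]],.02);print(w,cradle(w))
```

```text
[[0.46640368 0.05592504 0.        ]
 [0.61784448 0.06628791 0.        ]] [[-0.07866982 -0.08503965]
 [ 0.07311427 -0.08685555]]
[[0.47031673 0.01098422 0.02      ]
 [0.59945986 0.02009611 0.02      ]] [-0.01364462 -0.13078683]
[[ 0.48107136  0.03349043  0.02      ]
 [ 0.58196321  0.03952007  0.02      ]
 [ 0.47955158 -0.01148344  0.02      ]
 [ 0.59006222 -0.00402354  0.02      ]] [[-0.06584861 -0.10857833]
 [ 0.03520183 -0.11065953]
 [-0.07097035 -0.15328544]
 [ 0.03978259 -0.15471241]]
```

Call:
carry_out(commands=[[[0,0,0,0,0.006,0,-0.4],[0,0,0,-0.001,0.012,0,-0.4],[0,0,0,-0.001,0.018,0,-0.4],[0,0,0,-0.002,0.024,0,-0.4],[0,0,0,-0.002,0.03,0.001,-0.4],[0,0,0,-0.003,0.036,0.002,-0.4],[0,0,0,-0.003,0.042,0.003,-0.4],[0,0,0,-0.004,0.048,0.004,-0.4],[0,0,0,-0.004,0.054,0.005,-0.4],[0,0,0,-0.005,0.06,0.006,-0.4]]])

```text
t: 9.98
position: [0.5341, 0.0453, 0.0286]
orientation: [2.13, 2.308, 0.0]
contact_force: [-0.7, -3.3, 2.1]
finger_gap: 0.0594
```

Call:
carry_out(commands=[[[0,0,0,0,0.005,0.0015,-0.4],[0,0,0,-0.001,0.01,0.003,-0.4],[0,0,0,-0.001,0.015,0.004,-0.4],[0,0,0,-0.002,0.02,0.005,-0.4],[0,0,0,-0.002,0.025,0.0065,-0.4],[0,0,0,-0.002,0.029,0.0075,-0.4],[0,0,0,-0.003,0.033,0.0085,-0.4],[0,0,0,-0.003,0.037,0.0095,-0.4],[0,0,0,-0.003,0.041,0.0105,-0.4],[0,0,0,-0.004,0.044,0.0115,-0.4]]])

```text
t: 11.22
position: [0.53, 0.0894, 0.0399]
orientation: [2.13, 2.309, 0.0]
contact_force: [0.3, -3.2, 1.8]
finger_gap: 0.0594
```

Run:
```python
from h import *
s,d=wrist('w4');print(s['t'],s['position'],cradle(s['position']))
a=shot('scene','s4')['image']
cv2.imwrite('pics/v4.png',np.hstack([cv2.resize(a[120:280,290:490],(375,300)),cv2.resize(d['image'],(425,300))]))
```

```text
11.225 [0.52995712 0.08944331 0.03993779] [-0.01263296 -0.05672626]
```

View pics/v4.png

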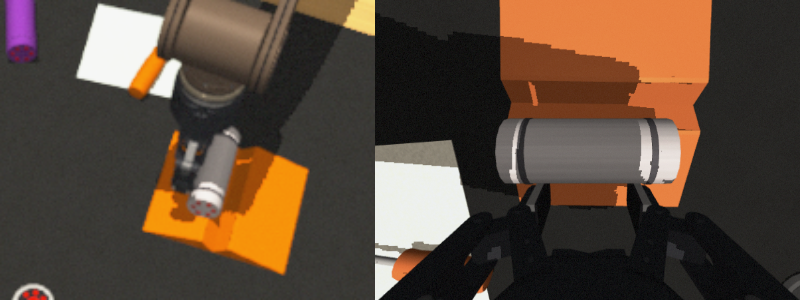

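The bar is high on the ramp and level with the crest line, with both fingers behind it. I'll ease it over.

Call:
carry_out(commands=[[[0,0,0,0,0.002,0.0005,-0.4],[0,0,0,0,0.004,0.001,-0.4],[0,0,0,0,0.006,0.001,-0.4],[0,0,0,-0.001,0.008,0.001,-0.4],[0,0,0,-0.001,0.01,0.001,-0.4],[0,0,0,-0.001,0.012,0.001,-0.4],[0,0,0,-0.001,0.013,0.001,-0.4],[0,0,0,-0.001,0.014,0.001,-0.4],[0,0,0,-0.001,0.014,0.001,-0.4],[0,0,0,-0.001,0.014,0.001,-0.4]]])

```text
t: 12.58
position: [0.5289, 0.1031, 0.0408]
orientation: [-2.131, -2.308, -0.0]
contact_force: [0.3, 0.2, -0.3]
finger_gap: 0.0591
```

Run:
```python
from h import *
s,d=wrist('w5');print(s['t'],s['position'],cradle(s['position']))
a=shot('scene','s5')['image']
cv2.imwrite('pics/v5.png',np.hstack([cv2.resize(a[120:280,290:490],(375,300)),cv2.resize(d['image'],(425,300))]))
```

```text
12.575 [0.52885325 0.10314823 0.04082263] [-0.01263415 -0.04297696]
```

View pics/v5.png

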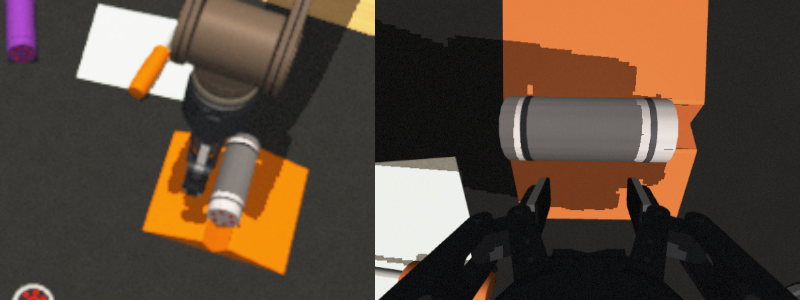

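The bar has dropped into the groove. I'll back off, clear the view and measure the seating.

Call:
carry_out(commands=[[[0,0,0,0,-0.015,0,-0.4],[0,0,0,0,-0.025,0.02,-0.4],[0,0,0,0,-0.025,0.07,0],[0,0,0,0,-0.03,0.12,0.5],[0,0,0,0,-0.08,0.15,1],[0,0,0,0,-0.13,0.15,1],[0,0,0,0,-0.18,0.15,1],[0,0,0,0,-0.22,0.15,1],[0,0,0,0,-0.22,0.15,1]]])

```text
t: 13.8
position: [0.5285, -0.12, 0.1909]
orientation: [2.136, 2.303, -0.0]
contact_force: [-0.5, 0.1, -0.2]
finger_gap: 0.0
```

Run:
```python
from h import *
s=telemetry.state();print(s['t'],s['position'],s['finger_gap'],s['contact_force'])
d=shot('top','t6');cv2.imwrite('pics/v6.png',cv2.resize(d['image'][160:280,140:300],(800,600),interpolation=cv2.INTER_CUBIC))
```

```text
13.8 [ 0.52846174 -0.12003148  0.1909118 ] 2.0110111592297266e-06 [-0.54892804  0.09197334 -0.19230588]
```

View pics/v6.png

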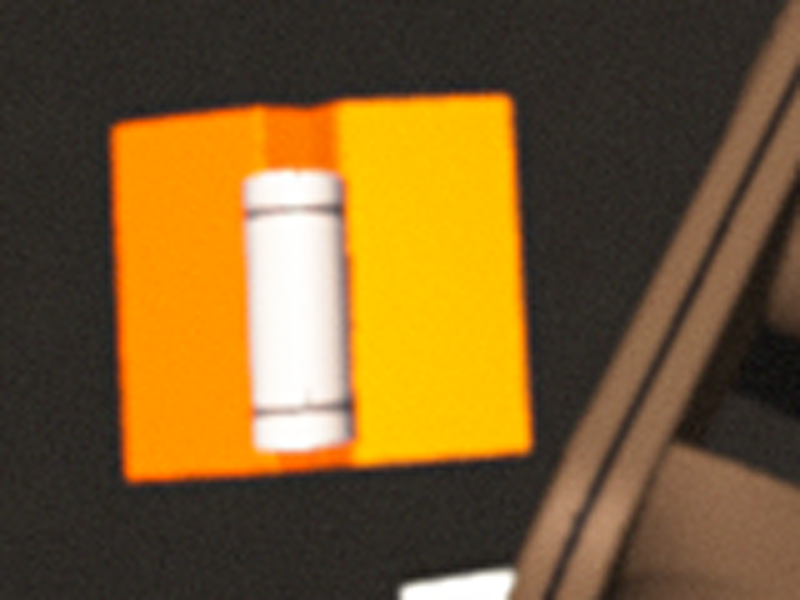

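The bar is seated in the groove. The gaps at its ends are about 7 mm (lower) and 27 mm (upper), so x ≈ -10 mm, well inside the ±25 mm limit with no overhang. A sideways push isn't needed. I'll do a last numeric check, then hand in.

Run:
```python
from h import *
d=dict(np.load('pics/t6.npz'));m=(d['image'].min(2)>120).astype(np.uint8);z=m*0;z[185:258,180:225]=m[185:258,180:225]
c=max(cv2.findContours(z,0,1)[0],key=cv2.contourArea).reshape(-1,2);q=cv2.minAreaRect((ray(d,c,.03)[:,:2]*1000).astype(np.float32))
print(q,cradle(np.array(q[0])/1000))
a=cv2.cvtColor(np.load('pics/top0.npz')['image'],6).astype(int);b=cv2.cvtColor(d['image'],6).astype(int)
for n,(x,y) in dict(A=(277,108),B=(212,103),reel=(340,101),drv=(274,300)).items():
    print(n,abs(a-b)[y-22:y+22,x-18:x+18].mean())
d2=shot('top','t7');print('drift',np.abs(d2['image'][180:262,160:230].astype(int)-d['image'][180:262,160:230]).mean())
a=np.load('pics/scene0.npz')['image'].astype(int);b=shot('scene','s7')['image'].astype(int)
print('driver scene diff',abs(a-b)[120:175,355:400].mean())
```

```text
((527.4134521484375, 147.2547149658203), (114.87845611572266, 39.56216812133789), 3.200955629348755) [-0.01053202  0.00110292]
A 2.98989898989899
B 3.4198232323232323
reel 2.4886363636363638
drv 157.52146464646464
drift 1.1572009291521486
driver scene diff 52.31030303030303
```

The housings and reel are unchanged, and the bar is at x -10.5 mm, y +1 mm in the cradle frame. The arm is hiding the screwdriver, so I'll move it aside and check.

Call:
carry_out(commands=[[[0,0,0,0.01,-0.05,0.02,1],[0,0,0,0.02,-0.1,0.04,1],[0,0,0,0.02,-0.15,0.05,1],[0,0,0,0.02,-0.2,0.05,1],[0,0,0,0.02,-0.25,0.05,1],[0,0,0,0.02,-0.3,0.05,1],[0,0,0,0.02,-0.3,0.05,1]]])

```text
t: 14.82
position: [0.5486, -0.4187, 0.24]
orientation: [-2.133, -2.306, 0.0]
contact_force: [-0.2, 0.0, 0.3]
finger_gap: -0.0002
```

Run:
```python
from h import *
a=np.load('pics/top0.npz')['image'];b=shot('top','t8')['image']
def o(i):
    i=i[255:305,262:290];h=cv2.cvtColor(i,40);m=((h[...,1]>120)).astype(np.uint8);M=cv2.moments(m,True);return M['m00'],M['m10']/M['m00'],M['m01']/M['m00']
print(o(a),o(b)); t=np.load('pics/t6.npz')['image'];print(np.abs(b[180:262,160:230].astype(int)-t[180:262,160:230]).mean())
print(telemetry.state()['contact_force']); cv2.imwrite('pics/v8.png',b)
```

```text
(442.0, 11.03393665158371, 25.513574660633484) (443.0, 11.029345372460497, 25.469525959367946)
1.1944831591173055
[ 0.44854228 -0.30915533  0.24439345]
```

View pics/v8.png

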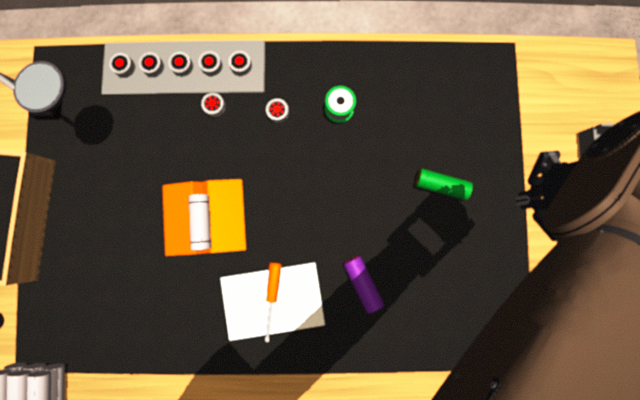

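The bar sits in the groove at (199,222). The screwdriver, housings and reel have not moved, and the arm is clear of everything.

```bash
python3 -c "
from rig import r
print(r.hand_in())"
```

```text
the job is handed in; nothing more can be done
None
```

The bar is in the groove and the job is handed in, at about 15 s of the 64 s allowed; no verdict was reported. I rolled it across the mat and up the right-hand ramp with two spread fingers until it dropped in. It was never gripped or lifted, and the wrist force readings at the end of each move stayed under about 4 N.

- **Position:** the last measurement put the bar about 10.5 mm off the cradle's middle along the groove and 1 mm off its middle line, at rest. Both ends are inside the cradle. I didn't slide it lengthwise, as it was already well within the 25 mm limit.
- **Alignment:** the bar measured about 1.4° (0.024 rad) off the groove, within the 0.05 rad limit. I put that down mostly to the bias in reading its outline. I did not measure its height directly; I judged it seated from the pictures.
- **Bystanders:** the housings and reel looked unchanged. My first screwdriver check disagreed only because the arm hid it. After I moved the arm, it matched its starting position to within 0.1 pixel.
- **What didn't work:** angling the push slightly to shift the bar lengthwise early on had almost no effect.

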